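# Show the demo tea set

### The arm

A 6-joint arm with a two-finger parallel gripper is mounted at the origin on the work surface. World frame = base frame: x ahead of the robot, y to its left, z up, the work surface at z = 0. Lengths are in m, angles in degrees, forces in N, time in s.
With the tool pointing down it reaches from about 0.375 to 0.9 m from the base axis. Payload 3.1 kg.
Tool frame: the origin (TCP) lies on the centre line of the jaws, within the pads' length; the fingertips stand 8 mm ahead of it and the grasp point (between the pads) lies 11 mm behind it; z points along the fingers, y is the line along which they close (so a half turn about z gives the same grasp; the last joint's range is limited). The gripper opens to 87 mm and grips with 3 to 60 N. Pads are 19 mm wide; open, the fingers measure 117 mm over their backs; the gripper's body (75 mm by 190 mm) begins 51 mm behind the grasp point.
Start: joints at [-85.629, 30.224, 82.088, -0, 67.689, -10.227], TCP at [0.158, -0.605, 0.231] pointing down, gripper open.
Joint ranges: [-176.69, 176.69], [-43.24, 126.21], [12.49, 139.97], [-82, 262], [0, 151.66], [-163.58, 163.58]. Speed limits (degrees/s): [159.86, 159.86, 180, 180, 180, 180].

### API

Orientations are given as a 3x3 rotation matrix whose columns are the frame's x, y, z axes.
In Python, from rig import * gives the robot as it stands.
- The arm moves only by the tool step_arm, never from a script. Its argument "targets" is a list of rows, each a list of 5 numbers: the opening, from -1 (shut) to 1 (fully open), then the shift along the world's x, y, z normalised to -1 to 1, where 1 is 0.25 m, then the turn about the world's z normalised to -1 to 1, where 1 is 180 degrees. In form: [[fingers, x, y, z, turn], ...]. A call has 1 to 20 rows; each row is the pose to reach, as a shift and turn from the pose commanded when the call began, turning the shorter way round; what a row does not reach only later rows make up. A row lasts 1/10 s, in which the tool goes at most 50 mm and 8.59 degrees, less where a joint would pass 70% of its speed; a pose out of reach is approached as far as the arm can. A call with a number of a shift or a turn outside -1 to 1 is refused whole. A call with a gripper value outside its range is refused whole. The fingers move at their own pace and stop on an object; the grip force is fixed at half the most. Time passes only in rows, so rows that repeat a pose let the fingers close. It gives the time, the measured TCP pose, the force, the opening and the grip force at its end, in the units of the state.
- read_state(): the state, without advancing time (a new reading comes with each control period).
- capture(name): name is "side" or "top" or "wrist"; returns a dict with "color" (420x560x3 uint8, red, green, blue), "mtx" (3x3 intrinsics, pixels), "k1" (the pictures are not rectified: a ray, as slopes to the right and down, at radius r is drawn at 1 + k1 r^2 times it, then the intrinsics apply), "pose" (4x4, takes a point from camera to world coordinates). Camera axes: x right, y down, z forward; pixel columns grow to the right and rows downward; lengths in m; the calibration is good to about 2 mm. A picture is of the moment at which its call begins. There is no depth.
- hand_in(): hands the job in; it is judged then, once.
The state is a dict: "time_s": time; "joint_positions": joint angles; "qvel": joint speeds; "tau": joint torques, N m; "position": TCP position; "tcp_rot": TCP orientation; "force": force on the tool from outside, world axes, zero at the start; "moment": the same for the moment, N m; "opening": opening from 0.0 (shut) to 1.0 (fully open); "grasp_force": force on a finger pad.
Only numpy, scipy, OpenCV 4.12 (cv2) and the standard library are available. Lean on these libraries where they do the work, as an engineer would, in place of code of your own. Each camera call takes 0.05 s, during which the arm holds its last target. There are 200 camera calls.

### The job

A customer wants to see the toy tea set kept in the big round tin on the demo counter: lift the tin's lid off by its knob and set it down, without dropping it, the right way up on the round cork mat. Then take the wooden tea caddy by its handle, lift it straight up with the teapot and both cups standing on it, keeping it level, and hold it level and still above the open tin, with about 8 cm of air between it and the rim; finish while still holding it there, and leave the other toys where they are.

Things in the scene. Friction and masses are not known exactly. Their poses are not given: they have to be found in the camera images.
- tin: the big round white tin, screwed to the counter: 168 mm outside diameter, 108 mm tall, wall 3 mm, inner floor 4 mm above the counter. Origin: centre of its underside, on the counter; z up.
- lid: the tin's loose aluminium lid, 0.16 kg. Origin: centre of its underside (a plug 156 mm across, 8 mm high, loose in the tin's mouth), 100 mm above the counter when closed; z up. Heights over the origin: flange 174 mm across that rests on the rim, 8 to 14 mm; 14 mm stem; upright round wooden knob, 28 mm across, 22 to 54 mm.
- mat: the round cork mat fixed on the counter, 190 mm across, 3 mm thick, free for the lid. Origin: centre of its underside, on the counter.
- caddy: wooden tea caddy inside the tin, hidden until the lid is off, 0.15 kg: round tray 128 mm across, rim 12 mm high, floor 5 mm thick; a 12 mm post carries a flat-sided bar handle, 50 mm long along the caddy's x, 14 mm wide along y, 62 to 82 mm over the origin. Origin: centre of its underside, 4 mm above the counter at the start; z up. Loaded a little heavier at +x.
- teapot: the toy teapot loose on the caddy's tray, 36 mm body, 41 mm tall, about 0.05 kg, near one end of the handle (caddy's +x). Origin: centre of its underside.
- cup_a: a toy cup loose on the tray, 28 mm across, 22 mm tall, at the caddy's -x, +y. Origin: centre of its underside.
- cup_b: the same cup at the caddy's -x, -y. Origin: centre of its underside.
- ring_stack: a wooden stacking-ring toy, stepped cone 44 mm wide, 74 mm tall, standing between tin and mat. Bystander, loose. Origin: centre of its underside.
- snowman: a plastic snowman figure with a hat, 44 mm wide, 76 mm tall, standing between tin and mat, farther out. Bystander, loose. Origin: centre of its underside.
- small_tin: a second, much smaller closed white tin, 84 mm wide, 80 mm tall with its little knob; not part of the job. Bystander, loose. Origin: centre of its underside.
- toy_car: a wooden toy car 90 x 58 x 54 mm. Bystander, loose. Origin: centre of its underside.
- boxed_doll: an upright toy box 50 x 80 x 110 mm. Bystander, loose. Origin: centre of its underside.
- toy_tree: a wooden toy fir tree, 52 mm wide, 80 mm tall. Bystander, loose. Origin: centre of its underside.
- bead_jar: a clear jar with a cap, 56 mm wide, 75 mm tall. Bystander, loose. Origin: centre of its underside.

How it is judged (in metres and radians):
On the way:
1. the lid lies the right way up on the mat, let go (height (world z) of lid below 0.013 m and angle between lid's own z axis and vertical below 0.12 rad and horizontal distance between lid and mat below 0.07 m and contact force between lid and the fingers below 0.1 N and contact force between lid and tin below 0.05 N and linear speed of lid below 0.05 m/s), for 0.2 s.
At the end, for the whole second after the job is handed in: Fingers hold the caddy over the tin (100 mm sideways), underside 50 mm or more above the rim, level within 0.12 rad, still, touching neither tin nor lid; teapot and cups stand on its tray; the lid lies let go and right way up on the mat, centre within 70 mm of the mat's (height (world z) of lid below 0.013 m and angle between each of lid, caddy's own z axis and vertical below 0.12 rad and horizontal distance between lid and mat below 0.07 m and contact force between lid and the fingers below 0.1 N and contact force between each of lid, caddy and tin below 0.05 N and height (world z) of caddy above 0.158 m and horizontal distance between caddy and tin below 0.1 m and linear speed of caddy below 0.03 m/s and angular speed of caddy below 0.2 rad/s and contact force between caddy and the fingers above 0.8 N and contact force between caddy and lid below 0.05 N and horizontal distance between each of teapot, cup_a, cup_b and caddy below 0.056 m and z of teapot in the frame of caddy between 0 and 0.012 m and angle between each of teapot, cup_a, cup_b's own z axis and vertical below 0.3 rad and z of cup_a in the frame of caddy between 0 and 0.012 m and z of cup_b in the frame of caddy between 0 and 0.012 m); the arm keeps its last pose, push and grip.
It fails at once if the caddy tips by more than 17 degrees (angle between caddy's own z axis and vertical above 0.3 rad).
It fails at once if the lid is dropped (moves faster than 0.6 m/s while the fingers do not hold it) (contact force between lid and the fingers below 0.05 N and linear speed of lid above 0.6 m/s).
It fails at once if another toy is moved by more than 40 mm (distance of any of ring_stack, snowman, small_tin, toy_car, boxed_doll, toy_tree, bead_jar from where it was at the start of the episode above 0.04 m).
It also fails if it takes over 64 s, if anything falls off the work surface, if the arm or the gripper's body presses on something with over 40 N, if the wrist force passes 120 N, or if a joint passes its speed limit or range.

## Working session

There is one attempt and no reset: what is moved stays moved. The work goes in short steps, Python scripts to look and compute and a tool call to move; the robot and the scene stay as the last step left them, time stands still between calls to the robot, and variables do not carry over. Pictures are saved under pics/ and viewed, at most 10 in all, crops included, and the job is handed in when it is done.

Besides the shell and the picture viewer there is one more tool, called after ">>>" as a command line: name --pt "numbers of a row" for each row, then --argument value for the rest. step_arm: Moves the arm, as the interface text tells. Scaled input: -1 to 1 covers 0.25 m each way for a shift and 180 degrees each way for a turn. Its arguments: {"type":"object","properties":{"targets":{"type":"array","items":{"type":"array","items":{"type":"number"}}}},"required":["targets"]}

```bash
mkdir -p pics; cat > h.py <<'E'
from rig import *
import numpy as np, cv2
def snap(n,f):
    c=capture(n); cv2.imwrite('pics/'+f+'.png',c['color'][:,:,::-1]); np.savez('pics/'+f,**{k:c[k] for k in('mtx','k1','pose')}); return c
def load(f): return np.load('pics/'+f+'.npz')
def ray(c,u,v):
    K=c['mtx'];d=np.array([(u-K[0,2])/K[0,0],(v-K[1,2])/K[1,1]]);s=d.copy()
    for _ in range(30): s=d/(1+float(c['k1'])*(s@s))
    P=c['pose'];return P[:3,3],P[:3,:3]@np.array([s[0],s[1],1])
def onz(c,u,v,z):
    o,r=ray(c,u,v);return o+r*(z-o[2])/r[2]
def proj(c,p):
    P=c['pose'];q=P[:3,:3].T@(np.array(p)-P[:3,3]);s=q[:2]/q[2];s=s*(1+float(c['k1'])*(s@s));K=c['mtx'];return np.array([K[0,0]*s[0]+K[0,2],K[1,1]*s[1]+K[1,2]])
E
python3 - <<'E'
from h import *
a=snap('top','top0');b=snap('side','side0')
for c in(a,b): print(c['pose'].round(3),c['mtx'],c['k1'])
s=read_state();print(s['position'],s['tcp_rot'],s['force'],s['opening'])
E
```

```text
[[ 0.023 -0.978  0.205  0.345]
 [-1.    -0.022  0.007  0.007]
 [-0.003 -0.206 -0.979  1.346]
 [ 0.     0.     0.     1.   ]] [[394.80500452   0.         275.35590689]
 [  0.         394.80500452 207.54547856]
 [  0.           0.           1.        ]] -0.015073743762117764
[[ 0.99  -0.112  0.084  0.493]
 [-0.14  -0.745  0.652 -0.778]
 [-0.011 -0.657 -0.754  0.979]
 [ 0.     0.     0.     1.   ]] [[466.40059811   0.         268.80832923]
 [  0.         466.40059811 216.76628809]
 [  0.           0.           1.        ]] -0.1394532654965309
[ 0.15751988 -0.60417698  0.2296607 ] [[ 9.67713330e-01  2.52053354e-01 -1.29237040e-04]
 [ 2.52053122e-01 -9.67711439e-01  1.94802163e-03]
 [ 3.65941225e-04 -1.91770110e-03 -9.99998094e-01]] [0.47736288 0.03679027 0.16660735] 0.9997051987535687
```

View pics/top0.png

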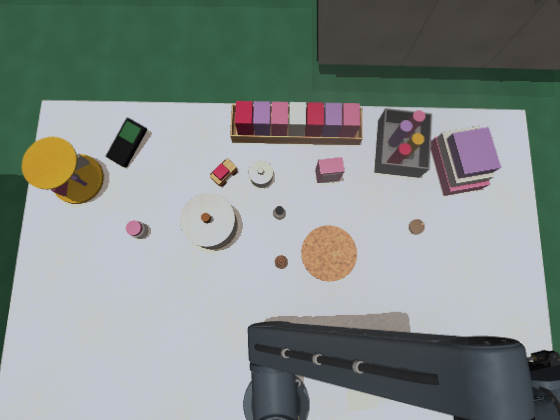

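View pics/side0.png

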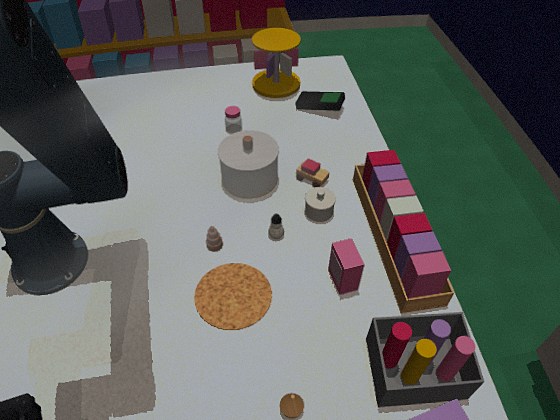

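The top view shows the tin at about (210,221) with its knob at (206,218), the mat at (329,253), the ring stack at (281,262) and the snowman at (279,212). In the side view the knob is at (247,142), the mat at (233,295), the ring stack at (214,238) and the snowman at (276,227).

```bash
python3 - <<'E'
from h import *
a=load('top0');b=load('side0')
def ell(f,c,box,z,lohi):
    im=cv2.cvtColor(cv2.imread(f'pics/{f}.png'),cv2.COLOR_BGR2HSV)
    x0,y0,x1,y1=box;m=cv2.inRange(im[y0:y1,x0:x1],*[np.array(t) for t in lohi])
    n,l,s,ce=cv2.connectedComponentsWithStats(m);i=1+np.argmax(s[1:,4])
    cn=max(cv2.findContours((l==i).astype(np.uint8),0,1)[0],key=len)[:,0]+[x0,y0]
    P=np.array([onz(c,u,v,z)[:2] for u,v in cn]).astype(np.float32)
    q,r=cv2.minEnclosingCircle(P);e=cv2.fitEllipse(P)
    print(f,z,'circ',np.round(q,4),round(r,4),'ell',np.round(e[0],4),np.round(e[1],4),'cen',ce[i]+[x0,y0],s[i,4],onz(c,*(ce[i]+[x0,y0]),z).round(4))
br=[(3,70,40),(25,255,255)]
for f,c,mb,kb,wb in(('top0',a,(295,220,365,285),(196,208,217,228),0),('side0',b,(185,255,280,335),(238,132,257,150),0)):
    ell(f,c,mb,.003,br); ell(f,c,kb,.154 if f=='top0' else .145,br)
# tin flange circle projected
for xy in [onz(a,206,218,.154)]:print(xy, proj(b,[*xy[:2],.154]))
for n,t,s,h in(('ring',(281,262),(214,238),.04),('snow',(279,212),(276,227),.04)):
    print(n,onz(a,*t,h).round(3),onz(b,*s,h).round(3))
# lid white ring in top view
ell('top0',a,(180,190,243,252),.114,[(10,0,170),(60,60,255)])
im=cv2.imread('pics/top0.png')[180:265,170:300];im2=cv2.imread('pics/side0.png')[125:205,210:330]
cv2.imwrite('pics/cr.png',np.hstack([cv2.resize(im,(390,255)),cv2.resize(im2,(383,255))]))
E
```

```text
top0 0.003 circ [ 0.4745 -0.1675] 0.0947 ell [ 0.4745 -0.1675] [0.1847 0.1854] cen [328.7388245  253.06912252] 2416 [ 0.4732 -0.1675  0.003 ]
top0 0.154 circ [0.5591 0.2301] 0.0162 ell [0.5594 0.2299] [0.0256 0.0315] cen [205.52564103 217.47435897] 78 [0.5594 0.2299 0.154 ]
side0 0.003 circ [ 0.4796 -0.1695] 0.0957 ell [ 0.4795 -0.1693] [0.1867 0.1882] cen [232.61826641 296.08300686] 4084 [ 0.4791 -0.1739  0.003 ]
side0 0.145 circ [0.5668 0.2406] 0.0122 ell [0.5668 0.2408] [0.0214 0.023 ] cen [247.125 138.275] 40 [0.5668 0.2408 0.145 ]
[0.55776724 0.22832175 0.154     ] [244.21914162 138.91116187]
ring [ 0.437 -0.006  0.04 ] [ 0.448 -0.017  0.04 ]
snow [0.604 0.004 0.04 ] [ 0.611 -0.004  0.04 ]
top0 0.114 circ [0.5673 0.2369] 0.0856 ell [0.5854 0.2537] [0.1008 0.1547] cen [200.41866029 207.96172249] 836 [0.597  0.2555 0.114 ]
```

View pics/cr.png

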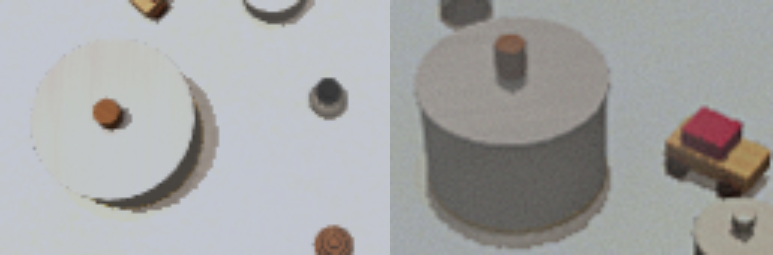

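The crop shows the knob upright on the lid. The two cameras disagree by about 5–10 mm, so I'll refine with the wrist camera from above.

>>> step_arm --pt "1 0.96 0.96 0.32 0" --pt "1 0.96 0.96 0.32 0" --pt "1 0.96 0.96 0.32 0" --pt "1 0.96 0.96 0.32 0" --pt "1 0.96 0.96 0.32 0" --pt "1 0.96 0.96 0.32 0" --pt "1 0.96 0.96 0.32 0" --pt "1 0.96 0.96 0.32 0" --pt "1 0.96 0.96 0.32 0"

```text
time_s: 1.0
position: [0.3981, -0.3639, 0.3105]
tcp_rot: [[0.967, 0.255, -0.0], [0.255, -0.967, -0.0], [-0.001, 0.0, -1.0]]
force: [-0.5, -0.6, -0.6]
opening: 1.002
grasp_force: 0.0
```

>>> step_arm --pt "1 0.4 1 0.2 0" --pt "1 0.4 1 0.2 0" --pt "1 0.4 1 0.2 0" --pt "1 0.4 1 0.2 0" --pt "1 0.4 1 0.2 0" --pt "1 0.4 1 0.2 0" --pt "1 0.4 1 0.2 0" --pt "1 0.4 1 0.2 0"

```text
time_s: 1.8
position: [0.497, -0.1161, 0.3599]
tcp_rot: [[0.968, 0.251, -0.002], [0.251, -0.968, -0.001], [-0.002, 0.0, -1.0]]
force: [0.1, 0.0, 0.0]
opening: 0.998
grasp_force: 0.0
```

>>> step_arm --pt "1 0.26 1 0 0" --pt "1 0.26 1 0 0" --pt "1 0.26 1 0 0" --pt "1 0.26 1 0 0" --pt "1 0.26 1 0 0" --pt "1 0.26 1 0 0" --pt "1 0.26 1 0 0" --pt "1 0.26 1 0 0"

```text
time_s: 2.6
position: [0.5625, 0.1327, 0.3598]
tcp_rot: [[0.968, 0.25, -0.002], [0.25, -0.968, -0.001], [-0.002, 0.001, -1.0]]
force: [0.9, -0.1, 0.6]
opening: 1.0
grasp_force: 0.0
```

```bash
python3 - <<'E'
from h import *
c=snap('wrist','w1');print(c['pose'].round(3));s=read_state();print(s['position'],s['force'],s['tcp_rot'].round(3) if hasattr(s['tcp_rot'],'round') else s['tcp_rot'])
E
```

```text
[[ 0.249 -0.931 -0.266  0.637]
 [-0.968 -0.24  -0.069  0.152]
 [ 0.     0.275 -0.961  0.514]
 [ 0.     0.     0.     1.   ]]
[0.56242004 0.13259563 0.36004787] [-0.17479532 -0.68624951  0.07783224] [[ 0.968  0.249 -0.001]
 [ 0.249 -0.968 -0.001]
 [-0.002  0.001 -1.   ]]
```

View pics/w1.png

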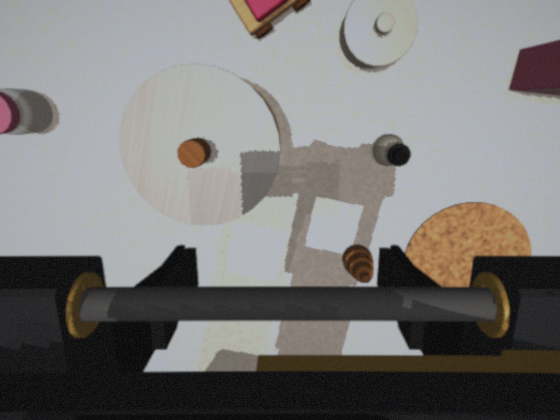

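The wrist view shows the lid's flange spanning about 119–281 × 63–225, the knob top at about (189,152), the snowman at (392,152) and the ring stack at (357,262).

```bash
python3 - <<'E'
from h import *
c=load('w1')
print(onz(c,189,152,.154),onz(c,200,144,.114))
P=np.array([onz(c,u,v,.114)[:2] for u,v in((119,144),(281,144),(200,63),(200,225))]);print(P,P.mean(0))
for n,p,z in(('snowhat',(398,154),.076),('ring top',(358,252),.07),('ringbase',(358,262),.02)):print(n,onz(c,*p,z).round(3))
im=cv2.cvtColor(cv2.imread('pics/w1.png'),cv2.COLOR_BGR2HSV)
m=cv2.inRange(im,np.array([3,70,60]),np.array([25,255,255]));m[:180,:400]=0;m[:,:402]=0
m[:200]=0;m[288:]=0
y,x=np.nonzero(m);pts=np.array([onz(c,u,v,.003)[:2] for u,v in cv2.convexHull(np.c_[x,y].astype(np.int32))[:,0] if v<280])
A=np.c_[2*pts,np.ones(len(pts))];s=np.linalg.lstsq(A,(pts**2).sum(1),rcond=None)[0];print('mat',s[:2],np.sqrt(s[2]+s[:2]@s[:2]))
b=load('side0');print('side knob',onz(b,247.3,138.8,.154))
E
```

```text
[0.56896126 0.23324187 0.154     ] [0.5728897  0.23236066 0.114     ]
[[0.55096863 0.31648336]
 [0.59481702 0.14756053]
 [0.6530958  0.24721236]
 [0.48196027 0.21527972]] [0.57021043 0.23163399]
snowhat [0.614 0.009 0.076]
ring top [0.48  0.015 0.07 ]
ringbase [ 0.447 -0.005  0.02 ]
mat [ 0.48951768 -0.16600083] 0.08769785249243348
side knob [0.56623998 0.22746587 0.154     ]
```

>>> step_arm --pt "1 0.018 0.2 -0.1 0" --pt "1 0.018 0.392 -0.2 0" --pt "1 0.018 0.392 -0.35 0" --pt "1 0.018 0.392 -0.5 0" --pt "1 0.018 0.392 -0.65 0" --pt "1 0.018 0.392 -0.75 0" --pt "1 0.018 0.392 -0.83 0" --pt "1 0.018 0.392 -0.88 0" --pt "1 0.018 0.392 -0.91 0" --pt "1 0.018 0.392 -0.924 0" --pt "1 0.018 0.392 -0.924 0" --pt "1 0.018 0.392 -0.924 0"

```text
time_s: 3.85
position: [0.5678, 0.2332, 0.1306]
tcp_rot: [[0.968, 0.252, 0.002], [0.252, -0.968, 0.0], [0.002, 0.0, -1.0]]
force: [0.3, 0.6, 0.2]
opening: 0.999
grasp_force: 0.0
```

>>> step_arm --pt "-1 0 0 0 0" --pt "-1 0 0 0 0" --pt "-1 0 0 0 0" --pt "-1 0 0 0 0" --pt "-1 0 0 0 0" --pt "-1 0 0 0 0" --pt "-1 0 0 0 0" --pt "-1 0 0 0 0" --pt "-1 0 0 0 0" --pt "-1 0 0 0 0"

```text
time_s: 4.85
position: [0.5671, 0.233, 0.1295]
tcp_rot: [[0.968, 0.252, -0.0], [0.252, -0.968, -0.0], [-0.0, 0.0, -1.0]]
force: [0.2, -1.3, 0.1]
opening: 0.316
grasp_force: 30.0
```

>>> step_arm --pt "-1 0 0 0.01 0" --pt "-1 0 0 0.03 0" --pt "-1 0 0 0.06 0" --pt "-1 0 0 0.1 0" --pt "-1 0 0 0.15 0" --pt "-1 0 0 0.21 0" --pt "-1 0 0 0.27 0" --pt "-1 0 0 0.32 0" --pt "-1 0 0 0.35 0" --pt "-1 0 0 0.36 0" --pt "-1 0 0 0.36 0"

```text
time_s: 5.95
position: [0.567, 0.2332, 0.2198]
tcp_rot: [[0.968, 0.252, 0.0], [0.252, -0.968, 0.0], [0.0, -0.0, -1.0]]
force: [0.4, 0.0, -2.4]
opening: 0.314
grasp_force: 30.0
```

>>> step_arm --pt "-1 -0.008 -0.04 0 0" --pt "-1 -0.022 -0.1 0 0" --pt "-1 -0.044 -0.2 0 0" --pt "-1 -0.066 -0.3 0 0" --pt "-1 -0.088 -0.4 0 0" --pt "-1 -0.11 -0.5 0 0" --pt "-1 -0.132 -0.6 0 0" --pt "-1 -0.154 -0.7 0 0" --pt "-1 -0.176 -0.8 0 0" --pt "-1 -0.192 -0.88 0 0" --pt "-1 -0.205 -0.94 0 0" --pt "-1 -0.213 -0.98 0 0" --pt "-1 -0.216 -1 0 0" --pt "-1 -0.216 -1 0 0"

```text
time_s: 7.35
position: [0.5128, -0.0174, 0.2194]
tcp_rot: [[0.968, 0.251, -0.0], [0.251, -0.968, 0.0], [-0.0, -0.0, -1.0]]
force: [-0.4, 0.3, -1.7]
opening: 0.312
grasp_force: 30.0
```

>>> step_arm --pt "-1 -0.008 -0.04 0 0" --pt "-1 -0.026 -0.12 0 0" --pt "-1 -0.046 -0.21 0 0" --pt "-1 -0.066 -0.3 0 0" --pt "-1 -0.088 -0.4 0 0" --pt "-1 -0.106 -0.48 0 0" --pt "-1 -0.12 -0.55 0 0" --pt "-1 -0.13 -0.59 0 0" --pt "-1 -0.132 -0.604 0 0" --pt "-1 -0.132 -0.604 0 0" --pt "-1 -0.132 -0.604 0 0"

```text
time_s: 8.45
position: [0.48, -0.167, 0.2195]
tcp_rot: [[0.968, 0.253, -0.0], [0.253, -0.968, 0.001], [-0.0, -0.001, -1.0]]
force: [0.4, -0.7, -1.5]
opening: 0.312
grasp_force: 30.0
```

```bash
python3 - <<'E'
from h import *
snap('top','t2');snap('side','s2');s=read_state();print(s['position'],s['force'],s['opening'],s['moment'])
cv2.imwrite('pics/c2.png',np.hstack([cv2.imread('pics/s2.png')[80:380,120:400],cv2.imread('pics/t2.png')[120:420,150:430]]))
E
```

```text
[ 0.48007665 -0.16691982  0.21950675] [-0.84266162 -0.67811254 -1.49063425] 0.31311031438179326 [ 0.0205936  -0.0326405   0.00613681]
```

View pics/c2.png

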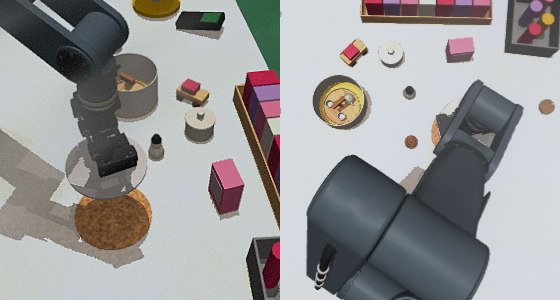

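The lid hangs level from the gripper over the mat. The open tin shows the caddy with its handle running diagonally. Next I'll lower the lid.

>>> step_arm --pt "-1 0 0 -0.03 0" --pt "-1 0 0 -0.1 0" --pt "-1 0 0 -0.2 0" --pt "-1 0 0 -0.3 0" --pt "-1 0 0 -0.4 0" --pt "-1 0 0 -0.5 0" --pt "-1 0 0 -0.58 0" --pt "-1 0 0 -0.64 0" --pt "-1 0 0 -0.68 0" --pt "-1 0 0 -0.71 0" --pt "-1 0 0 -0.728 0" --pt "-1 0 0 -0.736 0" --pt "-1 0 0 -0.742 0" --pt "-1 0 0 -0.745 0" --pt "-1 0 0 -0.745 0" --pt "-1 0 0 -0.745 0"

```text
time_s: 10.15
position: [0.4802, -0.1679, 0.0336]
tcp_rot: [[0.968, 0.252, 0.001], [0.252, -0.968, -0.0], [0.0, 0.0, -1.0]]
force: [0.7, -0.2, -2.0]
opening: 0.315
grasp_force: 30.0
```

>>> step_arm --pt "-1 0 0 -0.003 0" --pt "-1 0 0 -0.006 0" --pt "-1 0 0 -0.006 0"

```text
time_s: 10.45
position: [0.4802, -0.1679, 0.0324]
tcp_rot: [[0.968, 0.252, 0.001], [0.252, -0.968, -0.0], [0.0, 0.0, -1.0]]
force: [-0.6, 0.6, 4.7]
opening: 0.312
grasp_force: 30.0
```

>>> step_arm --pt "-0.2 0 0 0 0" --pt "0 0 0 0 0" --pt "0.3 0 0 0 0" --pt "0.6 0 0 0 0" --pt "1 0 0 0 0" --pt "1 0 0 0 0" --pt "1 0 0 0 0" --pt "1 0 0 0 0" --pt "1 0 0 0 0"

```text
time_s: 11.35
position: [0.48, -0.1678, 0.0318]
tcp_rot: [[0.968, 0.252, -0.0], [0.252, -0.968, 0.0], [-0.0, -0.0, -1.0]]
force: [0.5, -0.2, -0.3]
opening: 0.979
grasp_force: 0.0
```

>>> step_arm --pt "1 0 0 0.04 0" --pt "1 0 0 0.12 0" --pt "1 0 0 0.24 0" --pt "1 0 0 0.4 0" --pt "1 0 0 0.6 0" --pt "1 0 0 0.8 0" --pt "1 0 0 1 0" --pt "1 0 0 1 0" --pt "1 0 0 1 0"

```text
time_s: 12.25
position: [0.4803, -0.1679, 0.2837]
tcp_rot: [[0.968, 0.252, 0.003], [0.252, -0.968, -0.002], [0.003, 0.003, -1.0]]
force: [-0.2, 0.5, -0.1]
opening: 1.001
grasp_force: 0.0
```

>>> step_arm --pt "1 0.2 1 0.3 0" --pt "1 0.2 1 0.3 0" --pt "1 0.2 1 0.3 0" --pt "1 0.2 1 0.3 0" --pt "1 0.2 1 0.3 0" --pt "1 0.2 1 0.3 0" --pt "1 0.2 1 0.3 0"

```text
time_s: 12.95
position: [0.5295, 0.084, 0.3556]
tcp_rot: [[0.967, 0.256, -0.002], [0.256, -0.967, -0.0], [-0.002, -0.001, -1.0]]
force: [-0.1, -0.1, 0.6]
opening: 0.997
grasp_force: 0.0
```

>>> step_arm --pt "1 0 0.2 0 0" --pt "1 0 0.36 0 0" --pt "1 0 0.36 0 0" --pt "1 0 0.36 0 0"

```text
time_s: 13.35
position: [0.5293, 0.1708, 0.355]
tcp_rot: [[0.968, 0.252, -0.004], [0.252, -0.968, -0.002], [-0.004, 0.001, -1.0]]
force: [0.2, -0.7, 0.1]
opening: 0.998
grasp_force: 0.0
```

```bash
python3 - <<'E'
from h import *
snap('top','t3');snap('side','s3');snap('wrist','w3');s=read_state();print(s['time_s'],s['position'],s['force'],s['joint_positions'])
R=lambda x,k:cv2.resize(x,None,fx=k,fy=k,interpolation=cv2.INTER_CUBIC)
A=cv2.imread('pics/s3.png')[120:360,180:300];B=cv2.imread('pics/t3.png')[180:300,170:370]
cv2.imwrite('pics/c3.png',cv2.imread('pics/w3.png'))
cv2.imwrite('pics/d3.png',np.hstack([R(A,2),cv2.copyMakeBorder(R(B,2.6),0,480-312,0,0,0)]))
E
```

```text
13.5 [0.52993065 0.17011158 0.35599138] [0.52450772 0.14585138 0.88675053] [ 6.31997062e+00  1.78368068e+01  8.21787258e+01 -5.03332582e-02
  8.00922178e+01  8.18737240e+01]
```

View pics/c3.png

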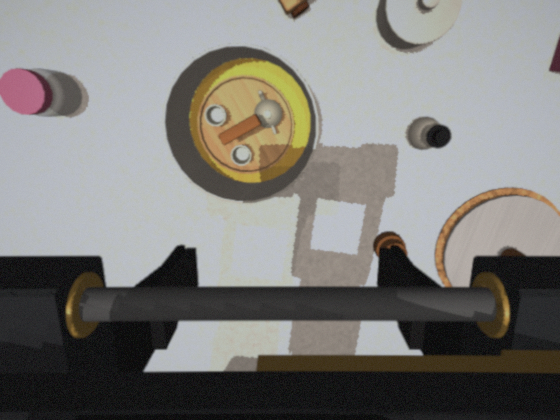

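View pics/d3.png

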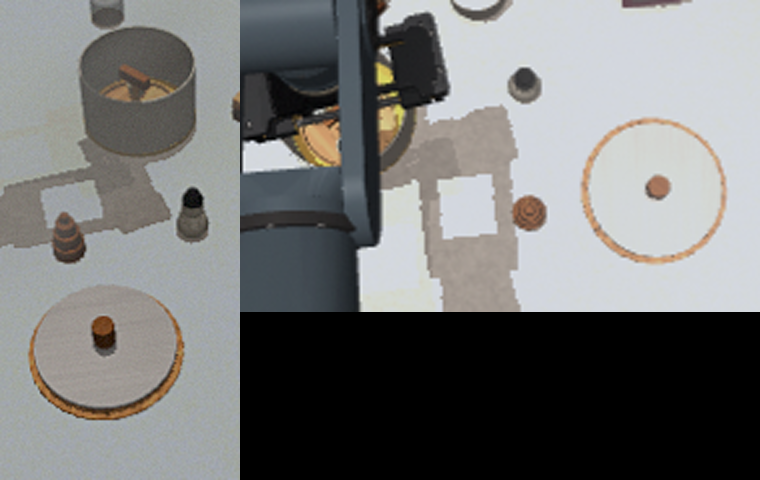

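The lid lies flat and centred on the mat. In the wrist view the caddy handle runs from about (220,137) to (262,117), with the teapot at (268,110) and the cups at (217,115) and (243,154). I'll segment the handle.

```bash
python3 - <<'E'
from h import *
c=load('w3');im=cv2.imread('pics/w3.png');x0,y0=160,40;cr=im[40:205,160:325]
hsv=cv2.cvtColor(cr,cv2.COLOR_BGR2HSV)
for p in((240,128),(228,133),(255,121),(275,140),(235,95)):print(p,hsv[p[1]-y0,p[0]-x0])
for V in (150,170,190):
    m=cv2.inRange(hsv,np.array([4,120,50]),np.array([17,255,V]))
    n,l,s,ce=cv2.connectedComponentsWithStats(m);i=l[128-y0,240-x0]
    if not i: continue
    y,x=np.nonzero(l==i);w=np.array([onz(c,u+x0,v+y0,.086)[:2] for u,v in zip(x,y)])
    r=cv2.minAreaRect((w*1000).astype(np.float32));print(V,s[i],r)
    e=np.linalg.eigh(np.cov(w.T))[1][:,1];print(w.mean(0),np.degrees(np.arctan2(e[1],e[0])))
for n,p,z in(('pot',(268,110),.05),('cupa',(217,115),.03),('cupb',(243,154),.03),('tin',(241,123),.108),('tray',(247,124),.02)):print(n,onz(c,*p,z).round(4))
cv2.imwrite('pics/c4.png',cv2.resize(cr[20:135,10:],None,fx=5,fy=5,interpolation=cv2.INTER_CUBIC))
E
```

```text
(240, 128) [ 12 155 153]
(228, 133) [ 12 157 154]
(255, 121) [ 13 156 152]
(275, 140) [ 20 104 187]
(235, 95) [ 23 101 185]
170 [ 58  75  45  31 656] ((561.8468017578125, 233.78004455566406), (18.553377151489258, 50.62496566772461), 40.84806823730469)
[0.56279213 0.23368752] 129.77303196995794
190 [ 54  75  49  38 762] ((563.7488403320312, 235.6766357421875), (30.639463424682617, 50.209014892578125), 46.397586822509766)
[0.5610063  0.23579055] 129.45491968519678
pot [0.5912 0.2096 0.05  ]
cupa [0.5684 0.2717 0.03  ]
cupb [0.5285 0.2291 0.03  ]
tin [0.5726 0.2318 0.108 ]
tray [0.5663 0.2333 0.02  ]
```

View pics/c4.png

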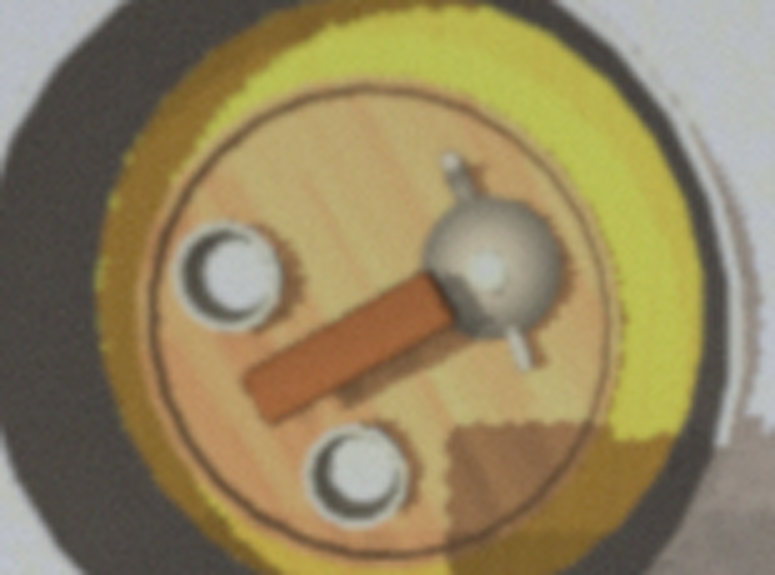

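The crop shows the handle's top with corners near (243,378), (272,422), (430,270) and (457,320), the teapot at its right end and the cups clear of it on either side.

```bash
python3 - <<'E'
from h import *
c=load('w3')
Q=[onz(c,170+X/5-.4,60+Y/5-.4,.086)[:2] for X,Y in((243,378),(272,422),(430,270),(457,320))]
Q=np.array(Q);print(Q.round(4),Q.mean(0));d=Q[2]+Q[3]-Q[0]-Q[1];print(np.linalg.norm(d)/2,np.degrees(np.arctan2(d[1],d[0])),np.linalg.norm(Q[0]-Q[1]),np.linalg.norm(Q[2]-Q[3]))
# side view line check
b=load('s3')
for X,Y in((122,70),(147,82)):
    print(onz(b,180+X/2,120+Y/2,.086))
P=np.array([onz(c,170+X/5-.4,60+Y/5-.4,.016)[:2] for X,Y in((150,320),(610,315),(378,90),(383,557))]);print('tray',P.mean(0),np.linalg.norm(P[0]-P[1]),np.linalg.norm(P[2]-P[3]))
E
```

```text
[[0.5511 0.2564]
 [0.543  0.248 ]
 [0.5849 0.2205]
 [0.5758 0.2122]] [0.56372556 0.23425232]
0.04893432329569195 -47.07993492143397 0.011629712082287705 0.012356736000302777
[0.54634361 0.24044743 0.086     ]
[0.57897275 0.20930212 0.086     ]
tray [0.56488301 0.235228  ] 0.12096097119066417 0.11984100756068722
```

>>> step_arm --pt "1 0.144 0.248 0 0.045" --pt "1 0.144 0.248 0 0.09" --pt "1 0.144 0.248 0 0.135" --pt "1 0.144 0.248 0 0.18" --pt "1 0.144 0.248 0 0.225" --pt "1 0.144 0.248 0 0.27" --pt "1 0.144 0.248 -0.05 0.315" --pt "1 0.144 0.248 -0.1 0.36" --pt "1 0.144 0.248 -0.2 0.405" --pt "1 0.144 0.248 -0.3 0.45" --pt "1 0.144 0.248 -0.4 0.495" --pt "1 0.144 0.248 -0.5 0.54" --pt "1 0.144 0.248 -0.55 0.585" --pt "1 0.144 0.248 -0.6 0.63" --pt "1 0.144 0.248 -0.6 0.658" --pt "1 0.144 0.248 -0.6 0.658" --pt "1 0.144 0.248 -0.6 0.658"

```text
time_s: 15.2
position: [0.5666, 0.233, 0.2069]
tcp_rot: [[-0.68, 0.733, 0.0], [0.733, 0.68, -0.0], [-0.0, 0.0, -1.0]]
force: [-0.3, -0.1, 1.0]
opening: 1.001
grasp_force: 0.0
```

```bash
python3 - <<'E'
from h import *
c=snap('wrist','w5');snap('side','s5');s=read_state();R=np.array(s['tcp_rot']);print(s['position'],np.degrees(np.arctan2(R[1,1],R[0,1])),s['joint_positions'])
p=np.array(s['position']);p[2]=.086
print(proj(c,p))
A=cv2.resize(cv2.imread('pics/s5.png')[100:220,180:320],None,fx=3,fy=3,interpolation=2)
cv2.imwrite('pics/c5.png',np.hstack([cv2.imread('pics/w5.png')[0:360,100:460],A]))
E
```

```text
[0.56652648 0.23352656 0.20723493] 42.90645217922318 [ 1.19688784e+01  3.07666990e+01  8.53252048e+01 -7.86947646e-03
  6.38594682e+01 -3.09340993e+01]
[286.13163156 202.61427827]
```

View pics/c5.png

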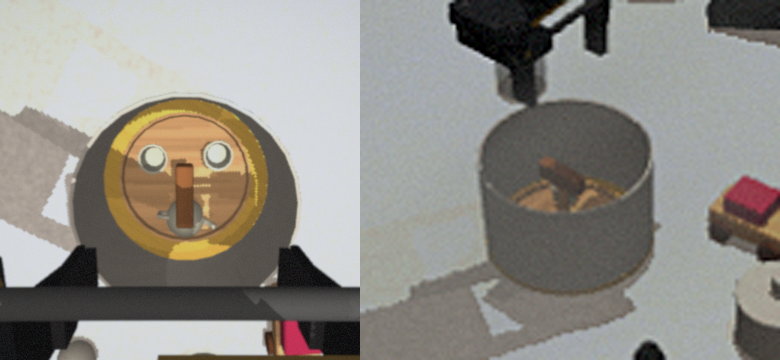

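The handle lies upright in the wrist image at u≈284, rows 165–228. The TCP axis projects to (286,203), so yaw and position both agree. I'll descend.

>>> step_arm --pt "1 0 0 -0.04 0" --pt "1 0 0 -0.1 0" --pt "1 0 0 -0.18 0" --pt "1 0 0 -0.26 0" --pt "1 0 0 -0.34 0" --pt "1 0 0 -0.42 0" --pt "1 0 0 -0.48 0" --pt "1 0 0 -0.52 0" --pt "1 0 0 -0.545 0" --pt "1 0 0 -0.558 0" --pt "1 0 0 -0.558 0" --pt "1 0 0 -0.558 0"

```text
time_s: 16.5
position: [0.5666, 0.2343, 0.0679]
tcp_rot: [[-0.683, 0.731, 0.001], [0.731, 0.683, 0.0], [-0.001, 0.001, -1.0]]
force: [0.2, -0.6, 0.4]
opening: 1.0
grasp_force: 0.0
```

>>> step_arm --pt "0.6 0 0 0 0" --pt "0.3 0 0 0 0" --pt "0.1 0 0 0 0" --pt "-0.1 0 0 0 0" --pt "-0.25 0 0 0 0" --pt "-0.35 0 0 0 0" --pt "-0.45 0 0 0 0" --pt "-0.5 0 0 0 0" --pt "-0.55 0 0 0 0" --pt "-0.6 0 0 0 0" --pt "-0.65 0 0 0 0" --pt "-0.7 0 0 0 0" --pt "-1 0 0 0 0" --pt "-1 0 0 0 0" --pt "-1 0 0 0 0" --pt "-1 0 0 0 0"

```text
time_s: 18.1
position: [0.5657, 0.2342, 0.0672]
tcp_rot: [[-0.683, 0.731, -0.001], [0.731, 0.683, -0.0], [0.0, -0.001, -1.0]]
force: [-2.3, -2.1, 1.7]
opening: 0.158
grasp_force: 30.0
```

>>> step_arm --pt "-1 0 0 0.003 0" --pt "-1 0 0 0.008 0" --pt "-1 0 0 0.015 0" --pt "-1 0 0 0.023 0" --pt "-1 0 0 0.032 0" --pt "-1 0 0 0.04 0" --pt "-1 0 0 0.046 0" --pt "-1 0 0 0.05 0" --pt "-1 0 0 0.05 0" --pt "-1 0 0 0.05 0"

```text
time_s: 19.1
position: [0.5661, 0.2342, 0.0798]
tcp_rot: [[-0.682, 0.731, 0.0], [0.731, 0.682, 0.0], [-0.0, 0.0, -1.0]]
force: [-0.1, 0.7, -3.1]
opening: 0.155
grasp_force: 30.0
```

```bash
python3 - <<'E'
from h import *
s=read_state();print(s['position'],s['force'],s['moment'],s['opening'],s['grasp_force'])
E
```

```text
[0.56607254 0.23420001 0.07983654] [-0.12349872  0.7030868  -3.10509432] [ 0.03861171 -0.1922875   0.01499727] 0.15516909674988533 29.995019556954503
```

>>> step_arm --pt "-1 0 0 0.005 0" --pt "-1 0 0 0.015 0" --pt "-1 0 0 0.03 0" --pt "-1 0 0 0.05 0" --pt "-1 0 0 0.075 0" --pt "-1 0 0 0.105 0" --pt "-1 0 0 0.14 0" --pt "-1 0 0 0.175 0" --pt "-1 0 0 0.21 0" --pt "-1 0 0 0.245 0" --pt "-1 0 0 0.28 0" --pt "-1 0 0 0.315 0" --pt "-1 0 0 0.35 0" --pt "-1 0 0 0.38 0" --pt "-1 0 0 0.405 0" --pt "-1 0 0 0.425 0" --pt "-1 0 0 0.44 0" --pt "-1 0 0 0.45 0" --pt "-1 0 0 0.455 0" --pt "-1 0 0 0.455 0"

```text
time_s: 21.1
position: [0.566, 0.2342, 0.1935]
tcp_rot: [[-0.682, 0.731, -0.0], [0.731, 0.682, -0.0], [0.0, -0.0, -1.0]]
force: [-0.2, -1.0, -1.9]
opening: 0.159
grasp_force: 30.0
```

>>> step_arm --pt "-1 0 0 0.005 0" --pt "-1 0 0 0.015 0" --pt "-1 0 0 0.03 0" --pt "-1 0 0 0.05 0" --pt "-1 0 0 0.075 0" --pt "-1 0 0 0.105 0" --pt "-1 0 0 0.135 0" --pt "-1 0 0 0.165 0" --pt "-1 0 0 0.19 0" --pt "-1 0 0 0.21 0" --pt "-1 0 0 0.225 0" --pt "-1 0 0 0.231 0" --pt "-1 0 0 0.231 0" --pt "-1 0 0 0.231 0" --pt "-1 0 0 0.231 0" --pt "-1 0 0 0.231 0"

```text
time_s: 22.7
position: [0.5659, 0.2342, 0.251]
tcp_rot: [[-0.682, 0.731, -0.001], [0.731, 0.682, -0.0], [0.0, -0.001, -1.0]]
force: [0.0, 0.4, -1.7]
opening: 0.159
grasp_force: 30.0
```

```bash
python3 - <<'E'
from h import *
snap('side','s6');snap('wrist','w6');s=read_state();print(s['position'],s['force'],s['opening'],max(map(abs,s['qvel'])))
A=cv2.resize(cv2.imread('pics/s6.png')[70:220,180:320],None,fx=2.4,fy=2.4,interpolation=2)
cv2.imwrite('pics/c6.png',np.hstack([cv2.imread('pics/w6.png')[0:360,100:460],A]))
E
```

```text
[0.5659859  0.23418293 0.25110327] [ 0.46584492 -0.3450566  -2.86461782] 0.15705918984569342 0.16880292871879524
```

View pics/c6.png

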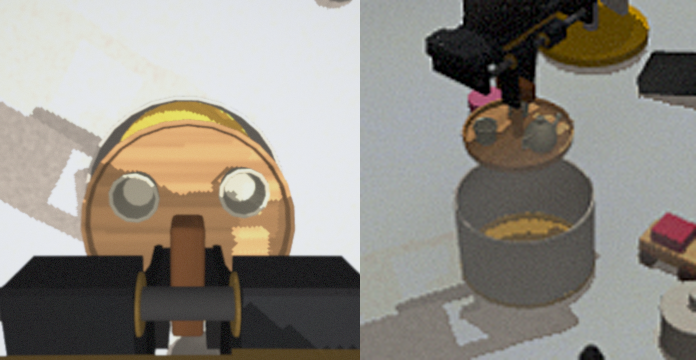

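The caddy hangs level about 8 cm above the rim, with the teapot and both cups standing on it.

```bash
python3 -c "
from rig import *
print(hand_in())"
```

```text
the job is handed in; nothing more can be done
None
```

The job is handed in: the lid lies the right way up on the cork mat, and the arm is holding the caddy still and level about 8 cm above the open tin with the teapot and both cups standing on it; the hand-in call returned no verdict.

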